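# Set the iron stand's thumb dial to three dots

## Task

The cordless iron on its stand is about to be used on cotton shirts, but the stand's dial is set too low. With a fingertip, lightly flick the dial's ribbed edge round clockwise, by as many clicks as it takes, until its white pointer stands at the three-dot mark, and leave it seated there, never letting it run on to the last mark. Do not press hard on the stand, and leave the iron and the things on the table where they are.

Things in the scene. Friction and masses are not known exactly. Their poses are not given: they have to be found in the camera images.
- stand: White charging stand of a cordless iron, fixed. Base 420 mm along its y (-200 to 220), 200 mm along x (-85 to 115). The part with y below -75 mm is the control console, top 80 mm above the table, which carries the dial; the iron lies on the rest. Origin on the table. x points from its front (robot's side) to its rear, y to the left seen from the front, z up. Yaw -0.2 to 0.45 rad.
- dial (a joint): Dial angle in rad, growing clockwise seen from above (front edge moving to the stand's +y). Click positions every 30 degrees: 0 ring mark, off (pointer to +y); 0.524 one dot; 1.047 tick; 1.571 two dots (pointer to +x); 2.094 tick; 2.618 three dots; 3.142 thick bar, last. Starts two to four clicks before the three dots. Let go, it snaps to the nearest click; leaving one takes about 1.3 N along the edge.
- dial_center (a point): Centre of the dial's top face, 98 mm above the table. Flat disc on a vertical axis, 86 mm across the 24 small upright ribs of its grippy black rubber rim, 16 mm thick (underside 82 mm above the table), grey face with a white pointer bar 34 by 7 mm. Its front edge sticks out 18 mm beyond the console, with free space before and under it. One click is 22 mm of travel of the edge.
- dial_front (a point): Foremost point of the dial's ribbed edge, half-way up its thickness: 90 mm above the table, 43 mm from the dial's axis towards the stand's -x. Fixed to the stand (does not turn). A closed fingertip pressed here lightly (about 5 N) from the front and drawn 22 mm towards +y turns the dial one click.
- pointer_tip (a point): Outer end of the white pointer on the dial's top face, 38 mm from the dial's axis; turns with the dial.
- three_dots (a point): The three-dot mark (three black dots in a row along the arc) on the console's top, 80 mm above the table, 53 mm from the dial's axis, to the right of the dial and slightly to the rear: 60 degrees to the right of straight back, seen from the front.
- iron: Cordless steam iron, white and grey with a steel sole, 266 mm long, 110 mm wide, 1.2 kg, loose on the stand, nose to the stand's +y, its heel 80 mm from the dial's axis; the top of its handle is about 207 mm above the table. Origin at the centre of its sole, x to its nose. Not to be moved.
- starch_center (a point): Middle of a white spray-starch bottle, 60 mm in diameter, 165 mm high, upright on the table to the right of the stand. Not to be moved.
- measure_center (a point): Middle of a clear plastic measuring cup, 76 mm in diameter, 65 mm high, on the table to the right of the stand. Not to be moved.
- lintbrush: Lint brush, 190 mm long, lying on the table in front of the iron. Origin near its middle, underside; x along its length. Not to be moved.

How it is judged:
By the outcome, as a careful person would: the job done as asked, in the order asked, and still so for the second after the job is handed in, with the robot touching nothing.
It also fails if it takes over 51 s, if anything falls off the work surface, if the arm or the gripper's body presses on something with over 40 N, if the wrist force passes 120 N, or if a joint passes its speed limit or range.

## Robot

A 7-joint arm with a two-finger parallel gripper is mounted at the origin on the work surface. World frame = base frame: x ahead of the robot, y to its left, z up, the work surface at z = 0. Lengths are in m, angles in rad, forces in N, time in s.
With the tool pointing down it reaches from about 0.4 to 0.85 m from the base axis. Payload 10.4 kg.
Tool frame: the origin (TCP) lies where the fingers leave the gripper's body, on its centre line; the fingertips stand 73 mm ahead of it and the grasp point (between the pads) lies 54 mm ahead of it; z points along the fingers, y is the line along which they close (so a half turn about z gives the same grasp; the last joint's range is limited). The gripper opens to 85 mm and grips with 20 to 120 N. Pads are 22 mm wide; open, the fingers measure 114 mm over their backs; the gripper's body (76 mm by 85 mm) begins 54 mm behind the grasp point. The pads swing forward as they close: fully open they stand 13 mm farther back than shut.
Start: joints at [-1.314, 0.332, -0.065, 1.46, 0.022, 1.35, -0.088], TCP at [0.173, 0.601, 0.304] pointing down, gripper open.
Joint ranges: [-2.6, 2.6], [-0.5, 2.12], [-1.47, 1.34], [0.16, 2.42], [-1.27, 4.41], [0.06, 2.06], [-2.6, 2.6]. Speed limits (rad/s): [2.22, 2.22, 2.79, 2.79, 3.14, 3.14, 3.14].

## Interface

Orientations are given as [roll, pitch, yaw] about the fixed x, y, z axes, in that order (R = Rz(yaw) Ry(pitch) Rx(roll)).
In Python, from workcell import state, grab_frame, camera_info, sign_off gives the robot as it stands.
- The arm moves only by the tool play_rows, never from a script. Its argument "moves" is one flat list of numbers, 7 for each row, row after row: the shift along the world's x, y, z in mm, then the turn, a rotation vector about the world's x, y, z in degrees, then the closure in counts, from 0 (fully open) to 255 (shut). In form: [x, y, z, rx, ry, rz, jaw, x, y, z, rx, ry, rz, jaw, ...]. A call has 1 to 10 rows; each row shifts and turns the commanded pose from where the row before left it; what a row does not reach is not made up. A row lasts 1/10 s, in which the tool goes at most 50 mm and 8.59 degrees, less where a joint would pass 70% of its speed; a pose out of reach is approached as far as the arm can. A call is refused whole if a number of a shift passes 50 or a number of a turn 8.59, either way. A call with a gripper value outside its range is refused whole. The fingers move at their own pace and stop on an object; "squeeze" is the grip in N (left out, the last holds). Time passes only in rows, so rows that do not move let the fingers close. It gives the time, the measured TCP pose, the force, the opening and the grip force at its end, in the units of the state.
- state(): the state, without advancing time (a new reading comes with each control period).
- grab_frame(name): name is "scene" or "top"; returns (picture, depth): 480x640x3 uint8, red, green, blue; 480x640 float32, m along the optical axis (not along the pixel's ray), 0 where there is no reading.
- camera_info(name): a dict with "fx", "fy", "cx", "cy" (pixels), "D" ([k1, k2, p1, p2, k3] as OpenCV has them; the pictures are not rectified), "R" (3x3) and "t" (3): a world point X has camera coordinates R X + t. Camera axes: x right, y down, z forward; pixel columns grow to the right and rows downward; lengths in m; the calibration is good to about 2 mm. A picture is of the moment at which its call begins. camera_info takes no time and is no camera call.
- sign_off(): hands the job in; it is judged then, once.
The state is a dict: "time": time; "joint_positions": joint angles; "joint_velocities": joint speeds; "joint_torque": joint torques, N m; "eef_pos": TCP position; "ee_rot": TCP orientation; "contact_force": force on the tool from outside, world axes, zero at the start; "ft_torque": the same for the moment, N m; "finger_gap": opening from 0.0 (shut) to 1.0 (fully open); "finger_force": force on a finger pad.
Only numpy, scipy, OpenCV 4.12 (cv2) and the standard library are available. Lean on these libraries where they do the work, as an engineer would, in place of code of your own. Each camera call takes 0.05 s, during which the arm holds its last target. There are 200 camera calls.

## Working session

There is one attempt and no reset: what is moved stays moved. The work goes in short steps, Python scripts to look and compute and a tool call to move; the robot and the scene stay as the last step left them, time stands still between calls to the robot, and variables do not carry over. Pictures are saved under pics/ and viewed, at most 10 in all, crops included, and the job is handed in when it is done.

Besides the shell and the picture viewer there is one more tool, called after "Emit:" as name(argument=value, ...) on one line, values as JSON. play_rows: Moves the arm, as the interface text tells. Its arguments: {"type":"object","properties":{"moves":{"type":"array"},"squeeze":{"type":"number"}},"required":["moves"]}

```bash
mkdir -p pics; ls
cat > h.py <<'E'
import numpy as np, cv2
from workcell import *
def cam(n):
    c=camera_info(n); K=np.array([[c['fx'],0,c['cx']],[0,c['fy'],c['cy']],[0,0,1.]])
    return K,np.array(c['D'],float),np.array(c['R']),np.array(c['t'])
def ray(n,uv):
    K,D,R,t=cam(n); p=cv2.undistortPoints(np.array(uv,float).reshape(-1,1,2),K,D).reshape(-1,2)
    return -R.T@t,(np.c_[p,np.ones(len(p))])@R
def atz(n,uv,z):
    o,d=ray(n,uv); return o+d*((z-o[2])/d[:,2])[:,None]
def proj(n,X):
    K,D,R,t=cam(n); return cv2.projectPoints(np.array(X,float).reshape(-1,1,3),cv2.Rodrigues(R)[0],t,K,D)[0].reshape(-1,2)
E
python3 - <<'E'
from h import *
for n in ('top','scene'):
    p,d=grab_frame(n); cv2.imwrite(f'pics/{n}0.png',p[:,:,::-1]); np.save(f'{n}0.npy',d)
    K,D,R,t=cam(n); print(n,-R.T@t,R[2],K[0,0])
s=state(); print(s['eef_pos'],s['ee_rot'],s['time'],s['contact_force'])
E
```

```text
pics
top [ 0.486819   -0.02205507  1.39561987] [ 0.07107151  0.00998708 -0.99742122] 593.2304221534772
scene [ 1.25018141 -0.29601039  0.75186462] [-0.66356144  0.28682134 -0.69095567] 483.69156009127823
[0.17249829 0.60048027 0.30319441] [-3.14032324e+00  3.03236007e-05  2.86183858e+00] 0.1 [ 0.77151482 -0.54185648 -0.36124901]
```

View pics/top0.png

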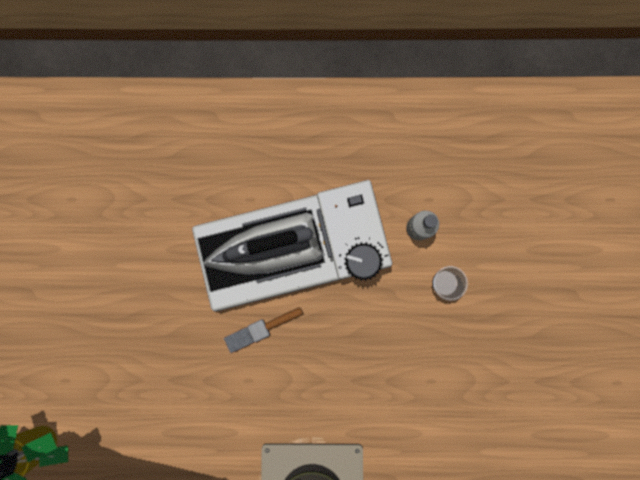

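View pics/scene0.png

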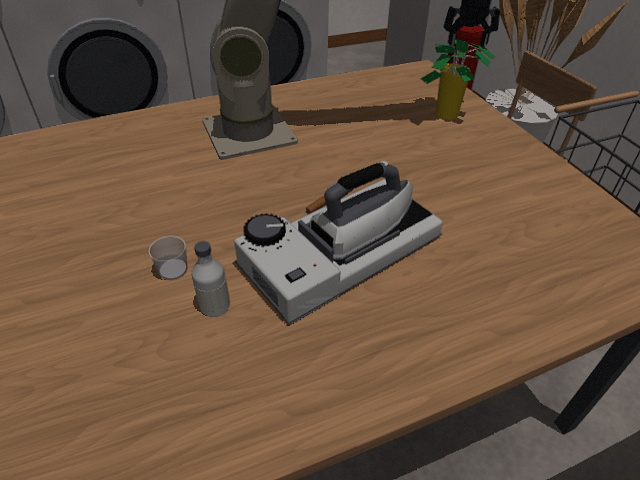

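The top picture shows the dial at about (363,261) with its pointer towards (348,258). The cup is at (450,284), the starch bottle at (424,226) and the brush at (262,330). Next I'll refine the dial centre, the yaw and the pointer angle.

```bash
cat >> h.py <<'E'
def dial(p,c=None,n='top',z=.098,rmax=.040):
    # world-grid rectification at dial-face height around c, 0.5 mm per pixel (rows:-x, cols:-y)
    g=np.arange(-80,80.1,.5)/1000
    X=np.stack(np.broadcast_arrays(c[0]-g[:,None],c[1]-g[None,:],z),-1)
    uv=proj(n,X).reshape(len(g),len(g),2).astype(np.float32)
    return cv2.remap(p,uv[...,0],uv[...,1],cv2.INTER_CUBIC)
def pointer(p,c,n='top'):
    im=dial(p,c,n).astype(float).min(2); g=np.arange(-80,80.1,.5)/1000
    dx=-g[:,None]+0*g; dy=-g[None,:]+0*g[:,None]; r=np.hypot(dx,dy)
    m=(r<.036)
    w=np.where(m,np.clip(im-np.median(im[m])-40,0,None),0)
    return np.array([(w*dx).sum(),(w*dy).sum()])/w.sum(), w.sum()
E
python3 - <<'E'
from h import *
p=cv2.imread('pics/top0.png'); d=np.load('top0.npy')
c=atz('top',[(363,261.5)],.098)[0]; print('c0',c)
im=dial(p,c); cv2.imwrite('pics/rect0.png',cv2.resize(im,None,fx=1.8,fy=1.8))
# depth -> world heights
K,D,R,t=cam('top'); v,u=np.mgrid[150:340,170:420]
o,dr=ray('top',np.c_[u.ravel(),v.ravel()]); dd=d[150:340,170:420].ravel()
P=o+dr*dd[:,None]; 
m=(abs(P[:,2]-.098)<.006)&(np.hypot(*(P[:,:2]-c[:2]).T)<.06)
print('dial',m.sum(),cv2.minEnclosingCircle(P[m,:2].astype(np.float32)),P[m].mean(0))
k=(P[:,2]>.02)&(dd>0)&(P[:,0]>.35)
lab=cv2.connectedComponentsWithStats((k.reshape(v.shape)).astype(np.uint8))
for i,s in enumerate(lab[2]): 
  if s[4]>50:
    q=P[(lab[1]==i).ravel()&k]
    if len(q): print(s,cv2.minAreaRect(q[:,:2].astype(np.float32)),q[:,2].max())
m=(abs(P[:,2]-.08)<.005)
print('console',cv2.minAreaRect(P[m,:2].astype(np.float32)))
print(pointer(p,c))
E
```

```text
c0 [ 0.52950003 -0.11106233  0.098     ]
dial 1091 ((0.5313366055488586, -0.11164886504411697), 0.04294069856405258) [ 0.531111   -0.11156628  0.09827948]
[   23    30   199   131 16442] ((0.55916827917099, 0.04732789099216461), (0.21751312911510468, 0.42253321409225464), 14.383026123046875) 0.21384962514004258
[237  62  13  28 274] ((0.6089200973510742, -0.22773143649101257), (0.05596313253045082, 0.022170068696141243), 10.989234924316406) 0.12514372030764465
[ 77 171  22  19 136] ((0.371677041053772, 0.1268002986907959), (0.04036952555179596, 0.04038720205426216), 31.010578155517578) 0.026987936691560632
console ((0.5921913385391235, -0.04794587194919586), (0.19910059869289398, 0.37133124470710754), 14.243230819702148)
(array([0.00708642, 0.01881317]), np.float64(38129.0))
```

View pics/rect0.png

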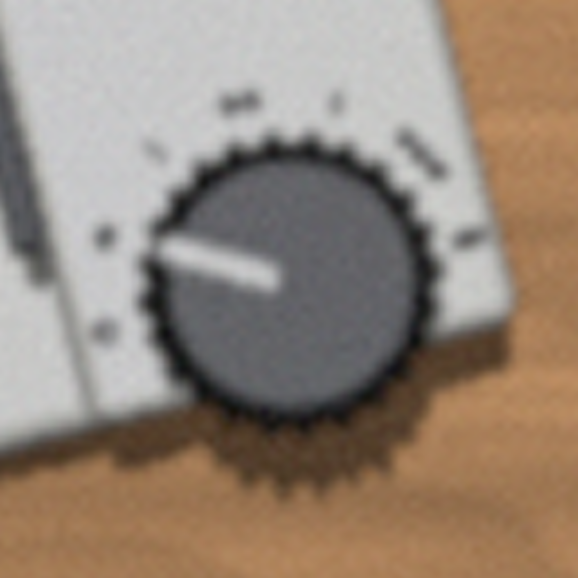

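The dial is at (0.531,-0.1115) at z 0.098 with radius 43 mm, which matches the stated size. The stand yaw is +0.25 rad. The pointer sits at the one dot (about 30°), so the three dots are 4 clicks away. I'll move towards the front of the dial, staying clear of the iron.

Emit:
play_rows(moves=[20, -40, 0, 0, 0, 3, 255, 20, -40, 0, 0, 0, 3, 255, 20, -40, 0, 0, 0, 3, 255, 20, -40, 0, 0, 0, 3, 255, 20, -40, 0, 0, 0, 3, 255, 20, -40, 0, 0, 0, 3, 255, 20, -40, 0, 0, 0, 3, 255, 20, -40, 0, 0, 0, 3, 255, 20, -40, 0, 0, 0, 3, 255, 20, -40, 0, 0, 0, 3, 255], squeeze=20)

```text
time: 1.1
eef_pos: [0.3729, 0.1988, 0.3038]
ee_rot: [3.141, -0.0, -2.896]
contact_force: [1.5, 0.0, 0.4]
finger_gap: -0.0
finger_force: 0.0
```

Emit:
play_rows(moves=[9, -43, 0, 0, 0, 0, 255, 9, -43, 0, 0, 0, 0, 255, 9, -43, 0, 0, 0, 0, 255, 9, -43, 0, 0, 0, 0, 255, 9, -43, 0, 0, 0, 0, 255, 9, -43, 0, 0, 0, 0, 255, 9, -43, 0, 0, 0, 0, 255, 9, -43, 0, 0, 0, 0, 255, 0, 0, 0, 0, 0, 0, 255, 0, 0, 0, 0, 0, 0, 255])

```text
time: 2.1
eef_pos: [0.4443, -0.1438, 0.3036]
ee_rot: [3.141, -0.001, -2.9]
contact_force: [-0.2, -0.1, 0.1]
finger_gap: -0.0
finger_force: 0.0
```

Emit:
play_rows(moves=[0, 0, -30, 0, 0, 0, 255, 0, 0, -30, 0, 0, 0, 255, 0, 0, -30, 0, 0, 0, 255, 0, 0, -30, 0, 0, 0, 255, 0, 0, -32, 0, 0, 0, 255, 10, 2.5, 0, 0, 0, 0, 255, 10, 2.5, 0, 0, 0, 0, 255, 8, 2, 0, 0, 0, 0, 255, 0, 0, 0, 0, 0, 0, 255, 0, 0, 0, 0, 0, 0, 255])

```text
time: 3.1
eef_pos: [0.4732, -0.1362, 0.1528]
ee_rot: [-3.141, 0.001, -2.897]
contact_force: [0.1, 0.3, 0.7]
finger_gap: -0.0
finger_force: 0.0
```

Run:
```python
from h import *
p,d=grab_frame('top'); p=p[:,:,::-1].copy(); s=state(); print(s['eef_pos'],s['contact_force'])
q,_=grab_frame('scene'); q=q[190:280,200:320,::-1]
im=dial(p,(.531,-.1115)); cv2.imwrite('pics/c1.png',np.hstack([cv2.resize(im,(400,400)),cv2.resize(q,(400,400))]))
```

```text
[ 0.47278351 -0.13636851  0.15257967] [-0.60653202  0.04190779  0.27463756]
```

View pics/c1.png

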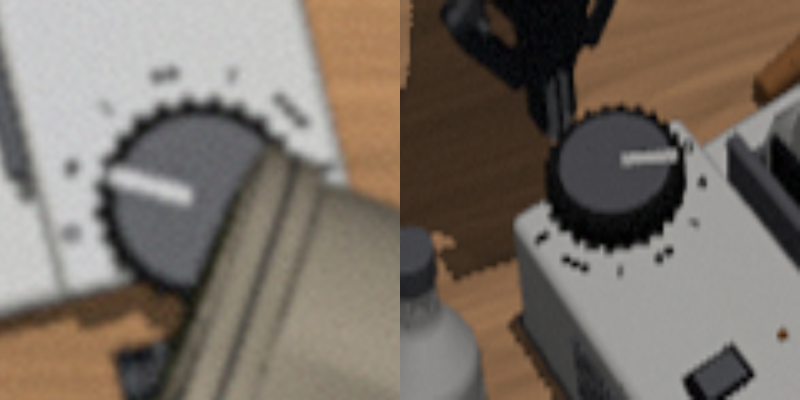

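The fingertip is just in front of the dial's front edge and the pointer is unchanged at the one dot. I'll approach slowly until it touches.

Emit:
play_rows(moves=[3, 0.8, 0, 0, 0, 0, 255, 3, 0.8, 0, 0, 0, 0, 255, 0, 0, 0, 0, 0, 0, 255])

```text
time: 3.5
eef_pos: [0.479, -0.1345, 0.152]
ee_rot: [-3.142, 0.0, -2.897]
contact_force: [0.3, 0.2, 0.6]
finger_gap: 0.001
finger_force: 0.0
```

Emit:
play_rows(moves=[1, 0.2, 0, 0, 0, 0, 255, 0, 0, 0, 0, 0, 0, 255])

```text
time: 3.7
eef_pos: [0.4796, -0.1345, 0.1519]
ee_rot: [3.142, -0.0, -2.898]
contact_force: [-0.0, -0.3, -1.6]
finger_gap: 0.002
finger_force: 0.0
```

Emit:
play_rows(moves=[1, 0.2, 0, 0, 0, 0, 255, 0, 0, 0, 0, 0, 0, 255])

```text
time: 3.9
eef_pos: [0.4804, -0.1344, 0.1518]
ee_rot: [3.141, -0.001, -2.898]
contact_force: [-0.3, -0.8, 0.6]
finger_gap: 0.001
finger_force: 0.6
```

Emit:
play_rows(moves=[1, 0.2, 0, 0, 0, 0, 255, 0, 0, 0, 0, 0, 0, 255])

```text
time: 4.1
eef_pos: [0.4807, -0.1345, 0.1518]
ee_rot: [3.141, -0.002, -2.898]
contact_force: [-6.6, -0.7, 4.5]
finger_gap: 0.002
finger_force: 2.9
```

Emit:
play_rows(moves=[1, 0.2, 0, 0, 0, 0, 255, 0, 0, 0, 0, 0, 0, 255])

```text
time: 4.3
eef_pos: [0.4811, -0.1347, 0.1517]
ee_rot: [3.141, -0.003, -2.899]
contact_force: [-9.3, -2.2, 8.1]
finger_gap: 0.004
finger_force: 4.9
```

Emit:
play_rows(moves=[1, 0.2, 0, 0, 0, 0, 255, 0, 0, 0, 0, 0, 0, 255])

```text
time: 4.5
eef_pos: [0.4814, -0.1348, 0.1516]
ee_rot: [3.14, -0.005, -2.899]
contact_force: [-14.2, -2.9, 11.6]
finger_gap: -0.005
finger_force: 7.0
```

Emit:
play_rows(moves=[-2, -0.5, 0, 0, 0, 0, 255, 0, 0, 0, 0, 0, 0, 255])

```text
time: 4.7
eef_pos: [0.4808, -0.1345, 0.1518]
ee_rot: [3.141, -0.001, -2.898]
contact_force: [-5.8, -1.7, 4.3]
finger_gap: 0.001
finger_force: 3.2
```

Emit:
play_rows(moves=[-1, 4, 0, 0, 0, 0, 255, -1, 4, 0, 0, 0, 0, 255, 0, 0, 0, 0, 0, 0, 255])

```text
time: 5.0
eef_pos: [0.4785, -0.1263, 0.1517]
ee_rot: [3.141, -0.002, -2.898]
contact_force: [-7.3, -0.1, 5.7]
finger_gap: 0.004
finger_force: 4.2
```

```bash
cat >> h.py <<'E'
def ang():
    c=np.array([.531,-.1115]); out=[]
    p,_=grab_frame('scene')
    im=dial(p[:,:,::-1].copy(),c,'scene')
    for _ in [0]:
        a=im.astype(float).min(2); g=np.arange(-80,80.1,.5)/1000
        dx=-g[:,None]+0*g; dy=-g[None,:]+0*g[:,None]; r=np.hypot(dx,dy); m=r<.033
        w=np.where(m,np.clip(a-np.percentile(a[m],50)-35,0,None),0)
        v=np.array([(w*dx).sum(),(w*dy).sum()])/w.sum()
    ex=np.array([.969,.247]); ey=np.array([-.247,.969])
    print('angle deg',np.degrees(np.arctan2(v@ex,v@ey)),'r',np.hypot(*v),w.sum())
    return im
E
python3 - <<'E'
from h import *
im=ang(); s=state(); print(s['eef_pos'],s['contact_force'],s['time'])
cv2.imwrite('pics/c2.png',cv2.resize(im,(500,500)))
E
```

```text
angle deg 45.88743446591453 r 0.01794307023336739 37021.0
[ 0.47853716 -0.12634595  0.15170236] [-7.93296323 -1.66411559  6.5344146 ] 5.05
```

View pics/c2.png

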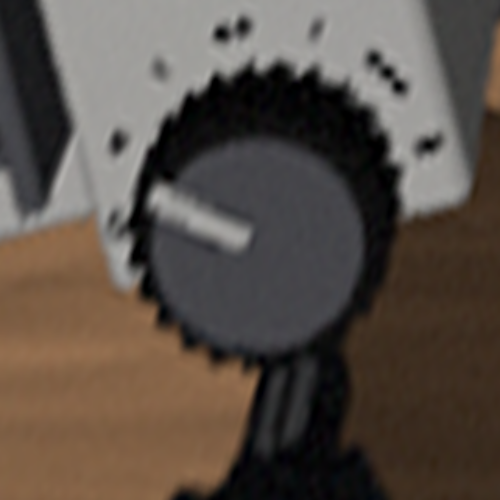

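The pointer has turned about 11–15° with the 8 mm drawn, so the fingertip drives it without slipping. I'll continue to one full click, then back off.

Emit:
play_rows(moves=[-1, 4, 0, 0, 0, 0, 255, -1, 4, 0, 0, 0, 0, 255, -1, 4, 0, 0, 0, 0, 255, 0, 0, 0, 0, 0, 0, 255])

```text
time: 5.45
eef_pos: [0.477, -0.1132, 0.152]
ee_rot: [3.141, 0.001, -2.897]
contact_force: [-0.2, 1.3, 0.2]
finger_gap: 0.001
finger_force: 1.2
```

Emit:
play_rows(moves=[-6, -1.5, 0, 0, 0, 0, 255, -6, -1.5, 0, 0, 0, 0, 255, 0, 0, 0, 0, 0, 0, 255, 0, 0, 0, 0, 0, 0, 255])

```text
time: 5.85
eef_pos: [0.4645, -0.1173, 0.1521]
ee_rot: [3.141, 0.001, -2.898]
contact_force: [0.2, -0.6, 0.8]
finger_gap: -0.0
finger_force: 0.0
```

```bash
python3 -c "
from h import *
ang(); s=state(); print(s['eef_pos'],s['contact_force'],s['time'])"
```

```text
angle deg 65.80596272726451 r 0.018580120187911053 36626.0
[ 0.46469362 -0.11725243  0.15208522] [0.54948484 0.07582235 0.0438009 ] 5.9
```

That gives one click: it reads 66°, which is 60° plus the estimator's bias of about 5°. I'll repeat the same stroke.

Emit:
play_rows(moves=[2.5, -10, 0, 0, 0, 0, 255, 2.5, -10, 0, 0, 0, 0, 255, 6, 1.5, 0, 0, 0, 0, 255, 4, 1, 0, 0, 0, 0, 255, 2, 0.5, 0, 0, 0, 0, 255, 0, 0, 0, 0, 0, 0, 255])

```text
time: 6.5
eef_pos: [0.4808, -0.1345, 0.1517]
ee_rot: [3.141, -0.003, -2.898]
contact_force: [-6.3, -2.0, 6.6]
finger_gap: 0.001
finger_force: 3.5
```

Emit:
play_rows(moves=[-1, 4, 0, 0, 0, 0, 255, -1, 4, 0, 0, 0, 0, 255, -1, 4, 0, 0, 0, 0, 255, -1, 4, 0, 0, 0, 0, 255, -1, 4, 0, 0, 0, 0, 255, 0, 0, 0, 0, 0, 0, 255, -6, -1.5, 0, 0, 0, 0, 255, -6, -1.5, 0, 0, 0, 0, 255, 0, 0, 0, 0, 0, 0, 255, 0, 0, 0, 0, 0, 0, 255])

```text
time: 7.5
eef_pos: [0.4647, -0.1173, 0.1522]
ee_rot: [3.141, 0.001, -2.898]
contact_force: [-0.5, 0.0, -0.3]
finger_gap: 0.003
finger_force: 0.0
```

```bash
python3 -c "
from h import *
ang(); s=state(); print(s['eef_pos'],s['contact_force'],s['time'])"
```

```text
angle deg 96.65796593950138 r 0.018580778538555057 37276.0
[ 0.46482237 -0.11719703  0.15213211] [ 0.26670197  0.24778863 -0.92947857] 7.55
```

The dial is now at two dots (about 90°). Third stroke:

Emit:
play_rows(moves=[2.5, -10, 0, 0, 0, 0, 255, 2.5, -10, 0, 0, 0, 0, 255, 6, 1.5, 0, 0, 0, 0, 255, 4, 1, 0, 0, 0, 0, 255, 2, 0.5, 0, 0, 0, 0, 255, 0, 0, 0, 0, 0, 0, 255])

```text
time: 8.15
eef_pos: [0.4809, -0.1345, 0.1517]
ee_rot: [3.141, -0.003, -2.898]
contact_force: [-6.2, -1.5, 6.1]
finger_gap: 0.002
finger_force: 3.5
```

Emit:
play_rows(moves=[-1, 4, 0, 0, 0, 0, 255, -1, 4, 0, 0, 0, 0, 255, -1, 4, 0, 0, 0, 0, 255, -1, 4, 0, 0, 0, 0, 255, -1, 4, 0, 0, 0, 0, 255, 0, 0, 0, 0, 0, 0, 255, -6, -1.5, 0, 0, 0, 0, 255, -6, -1.5, 0, 0, 0, 0, 255, 0, 0, 0, 0, 0, 0, 255, 0, 0, 0, 0, 0, 0, 255])

```text
time: 9.15
eef_pos: [0.4645, -0.1173, 0.1521]
ee_rot: [3.141, 0.001, -2.898]
contact_force: [-0.1, 0.4, -0.6]
finger_gap: 0.001
finger_force: 0.0
```

```bash
python3 -c "
from h import *
im=ang(); s=state(); print(s['eef_pos'],s['contact_force'],s['time'])"
```

```text
angle deg 126.24610458866334 r 0.01966423254516742 34747.0
[ 0.46467983 -0.11726525  0.15207888] [ 0.55861701  0.57543849 -0.22948376] 9.2
```

The dial is now at 120°. Last stroke:

Emit:
play_rows(moves=[2.5, -10, 0, 0, 0, 0, 255, 2.5, -10, 0, 0, 0, 0, 255, 6, 1.5, 0, 0, 0, 0, 255, 4, 1, 0, 0, 0, 0, 255, 2, 0.5, 0, 0, 0, 0, 255, 0, 0, 0, 0, 0, 0, 255])

```text
time: 9.8
eef_pos: [0.4809, -0.1345, 0.1517]
ee_rot: [3.141, -0.003, -2.898]
contact_force: [-6.5, -2.5, 6.0]
finger_gap: 0.001
finger_force: 3.4
```

Emit:
play_rows(moves=[-1, 4, 0, 0, 0, 0, 255, -1, 4, 0, 0, 0, 0, 255, -1, 4, 0, 0, 0, 0, 255, -1, 4, 0, 0, 0, 0, 255, -1, 4, 0, 0, 0, 0, 255, 0, 0, 0, 0, 0, 0, 255, -6, -1.5, 0, 0, 0, 0, 255, -6, -1.5, 0, 0, 0, 0, 255, 0, 0, 0, 0, 0, 0, 255, 0, 0, 0, 0, 0, 0, 255])

```text
time: 10.8
eef_pos: [0.4647, -0.1173, 0.1522]
ee_rot: [3.141, 0.001, -2.898]
contact_force: [-0.3, 0.4, -0.2]
finger_gap: -0.001
finger_force: 0.0
```

```bash
python3 -c "
from h import *
im=ang(); s=state(); print(s['eef_pos'],s['contact_force'],s['time'])
cv2.imwrite('pics/c3.png',cv2.resize(im,(500,500)))"
```

```text
angle deg 152.85816131544146 r 0.019996042822985033 34380.0
[ 0.46482321 -0.11721059  0.1521454 ] [ 0.74286749 -0.55205671  0.19805339] 10.85
```

View pics/c3.png

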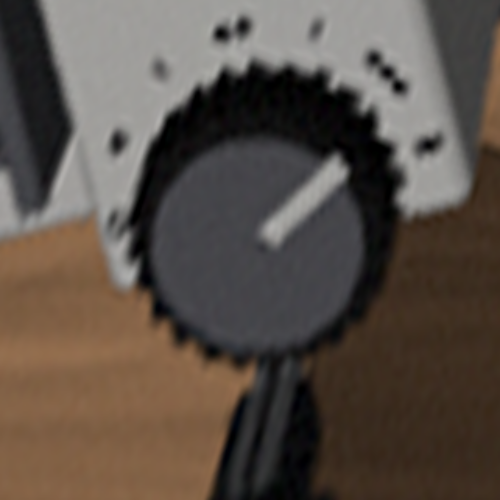

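The pointer, from (265,238) to (345,160), now aims at the three dots (about 150°). I'll retreat and confirm from the top camera.

Emit:
play_rows(moves=[-20, -5, 0, 0, 0, 0, 255, 0, 0, 40, 0, 0, 0, 255, 0, 0, 40, 0, 0, 0, 255, 0, 0, 40, 0, 0, 0, 255, 0, 0, 40, 0, 0, 0, 255, -10, 40, 0, 0, 0, 0, 255, -10, 40, 0, 0, 0, 0, 255, -10, 40, 0, 0, 0, 0, 255, -10, 40, 0, 0, 0, 0, 255, 0, 40, 0, 0, 0, 0, 255])

```text
time: 11.85
eef_pos: [0.4037, 0.0793, 0.3123]
ee_rot: [3.14, 0.001, -2.898]
contact_force: [0.6, -0.8, -0.5]
finger_gap: 0.003
finger_force: 0.0
```

Emit:
play_rows(moves=[-10, 40, 0, 0, 0, 0, 255, -10, 40, 0, 0, 0, 0, 255, -10, 40, 0, 0, 0, 0, 255, 0, 0, 0, 0, 0, 0, 255, 0, 0, 0, 0, 0, 0, 255])

```text
time: 12.35
eef_pos: [0.3746, 0.1982, 0.3118]
ee_rot: [-3.141, -0.0, -2.896]
contact_force: [-0.6, -0.6, 0.7]
finger_gap: 0.0
finger_force: 0.0
```

```bash
python3 -c "
from h import *
p,d=grab_frame('top'); v,w=pointer(p,(.531,-.1115)); ex=np.array([.969,.247]); ey=np.array([-.247,.969])
print(np.degrees(np.arctan2(v@ex,v@ey)),v); s=state(); print(s['eef_pos'],s['time'])
cv2.imwrite('pics/t1.png',p[:,:,::-1])"
```

```text
150.49362671200345 [ 0.01421655 -0.01482143]
[0.3749155  0.19727108 0.31191165] 12.4
```

View pics/t1.png

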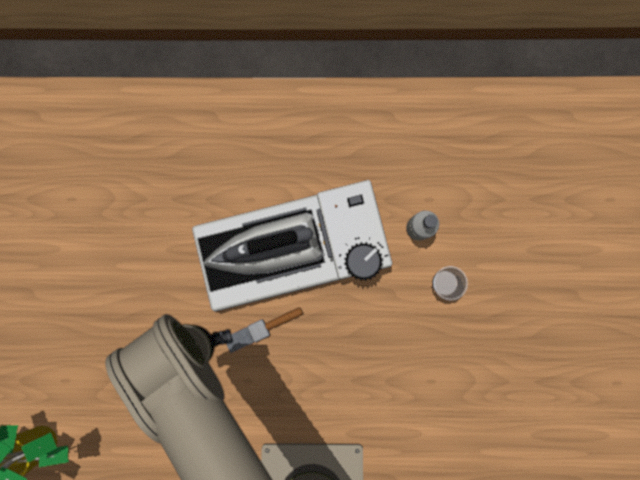

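The pointer reads 150.5°, on the three dots. The iron, bottle, cup and brush are where they were, and the arm is clear.

```bash
python3 -c "
from workcell import *
print(sign_off())"
```

```text
the job is handed in; nothing more can be done
None
```

The dial is seated on the three-dot mark (150.5° measured) after four one-click strokes, the job is handed in at about 12.4 s, and nothing else moved; contact briefly reached about 18 N while I felt for the rim, then stayed near 10 N or less (aim about 5 N).

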